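# Take the settling can off its stand

## Robot

A 6-joint arm with a two-finger parallel gripper is mounted at the origin on a cart in front of the work surface, level with it; the furniture and walls round the work are solid. World frame = base frame: x ahead of the robot, y to its left, z up, the work surface at z = 0. Lengths are in mm, angles in rad, forces in N, time in s.
With the tool pointing down it reaches from about 275 to 825 mm from the base axis. Payload 5.2 kg.
Tool frame: the origin (TCP) lies at the very end of the fingers, on their centre line; the grasp point (between the pads) lies 19 mm behind it; z points along the fingers, y is the line along which they close (so a half turn about z gives the same grasp; the last joint's range is limited). The gripper opens to 93 mm and grips with 3 to 60 N. Pads are 15 mm wide; open, the fingers measure 128 mm over their backs; the gripper's body (75 mm by 188 mm) begins 65 mm behind the grasp point.
Start: joints at [0.959, 0.259, 1.535, -0, 1.348, -0.203], TCP at [218.609, 504.693, 218.653] pointing down, gripper open.
Joint ranges: [-3.14, 3.14], [-0.91, 2.08], [0.19, 2.58], [-1.22, 4.36], [0.22, 2.71], [-3.12, 3.12]. Speed limits (rad/s): [2.57, 2.57, 3.14, 3.14, 3.14, 3.14].

## Interface

Orientations are given as [roll, pitch, yaw] about the fixed x, y, z axes, in that order (R = Rz(yaw) Ry(pitch) Rx(roll)).
In Python, from bench import robot gives the robot as it stands. The module is installed in compiled form; this text tells all that it offers. Calls block until the motion is done:
- robot.move_ptp(position, orientation): joint-space move of the TCP to a pose.
- robot.move_linear(position, ori=None, speed=150, f_stop=None): straight line of the TCP; ori=None keeps the orientation; speed is the mean speed in mm/s. With f_stop (N) it stops when the force on the tool has changed by that much, and returns True; else False.
- robot.move_j(angles): joint-space move.
- robot.move_gripper(opening): opening from 0.0 (shut) to 1.0 (fully open); the grip force is fixed at half the most; returns when the fingers have stopped.
- robot.sleep(seconds).
- robot.inverse_kinematics(position, orientation): joint angles nearest the present ones, or None.
- robot.get_image(name): name is "scene" or "side" or "wrist"; returns a dict with "img" (400x640x3 uint8, blue, green, red), "fovy" (degrees; the focal length in pixels is half the picture's height over the tangent of half this angle, whatever the lens; pixels are square), "cx", "cy" (the principal point, pixels), "k1" (the pictures are not rectified: a ray, as slopes to the right and down, at radius r is drawn at 1 + k1 r^2 times it, then the intrinsics apply), "eye" and "orientation" of the camera in the world. Camera axes: x right, y down, z forward; pixel columns grow to the right and rows downward; lengths in mm; the calibration is good to about 2 mm. A picture is of the moment at which its call begins. There is no depth.
A pose or a line that the arm cannot do raises robot.MotionError and nothing moves.
- robot.hand_in(): hands the job in; it is judged then, once.
Readings, each from a call of its own:
- robot.current_t(): time.
- robot.current_qpos(): joint angles.
- robot.current_joint_vel(): joint speeds.
- robot.current_joint_efforts(): joint torques, N m.
- robot.current_tcp_pos(): TCP position.
- robot.current_eef_rot(): TCP orientation.
- robot.current_contact_force(): force on the tool from outside, world axes, zero at the start.
- robot.current_ft_torque(): the same for the moment, N m.
- robot.current_gripper_width(): opening from 0.0 (shut) to 1.0 (fully open).
- robot.current_finger_force(): force on a finger pad.
Only numpy, scipy, OpenCV 4.12 (cv2) and the standard library are available. Lean on these libraries where they do the work, as an engineer would, in place of code of your own. Each camera call takes 0.05 s, during which the arm holds its last target. There are 200 camera calls.

## Task

Free the steel settling can for emptying: pull the outlet's drop tube all the way up by the red knob on top of the blue head, then take the can by its black handle, lift it off the stand from under the head and set it gently down, upright and let go, on the floor of the aluminium tray beside, in the free half behind the two specimens. Keep the can upright on the way, leave the tube up, and do not disturb the specimens or the other things nearby.

Things in the scene. Friction and masses are not known exactly. Their poses are not given: they have to be found in the camera images.
- stand_seat (a point): Centre of the seat on the fixed stand's grey base, 20 mm above the worktop; x points from the open front to the rear column. Base 137 x 104 mm, from 65 mm before to 72 mm behind the seat. A ring 6 mm high, inner radius 36.5, outer 41.5 mm, locates the can. The 64 mm wide column stands from 46 to 70 mm behind the seat. The stand is left or right of the tray.
- head_front (a point): Lower front edge (middle) of the stand's blue head, 58 mm before the seat's axis and 150 mm above the seat. The head is 90 mm wide, 50 mm high and reaches back to the column. It overhangs the can and ends 12 mm behind the handle bar's centre line, so a gripper coming straight down on the handle would hit it: lean the tool back towards the stand's open front.
- tube_knob (a point): Centre of the red round knob, 33 mm across and 26 mm high, on top of the head, above a point 12 mm before the seat; 33 mm above the head's top when the tube is down. A 28 mm steel collar 6 mm high lies on the head below it; a brass inlet elbow stands 62 mm behind its axis, about as high as the knob. A tall file cabinet stands behind: lean the tool a little back to keep clear of it.
- drop_tube (a joint): Height in m by which the drop tube (with its knob) is raised: 0 fully down, 0.06 fully up. It slides vertically with about 4 to 5 N and stays where it is left. The tube is 18 mm thick; its lower end is 80 mm above the seat when down (it dips 20 mm into the can) and 140 mm when up.
- can_mid (a point): Open steel can, 100 mm high, 68 mm in diameter (71 at the rim), 2 mm walls, about 0.2 kg with its handle; the point is on its axis, 50 mm above its underside; z up along its axis, the handle is on its -x side. At the start it stands in the ring on the stand's seat, its rim 100 mm above the seat.
- can_handle: Black D handle of the can; origin at the centre of its upright grip bar, 16 mm radial x 14 mm across (y) x 66 mm high, 70 mm from the can's axis along the can's -x and 58 mm above its underside; axes as the can's. Two 12 mm wide arms join it to the can 26 mm above and below the origin; the gap between bar and can is 28 mm.
- tray_free_end (a point): Loose aluminium tray, 90 x 170 mm, 18 mm high, 2 mm thick, 0.3 kg. The point lies on its floor, 2 mm above the worktop, in the middle of the free half: 38 mm from the tray's centre along its y, which runs lengthwise away from the robot; x is across. Inside 86 x 166 mm; the inner end wall is 45 mm beyond the point. The specimens stand in the half nearer the robot.
- black_specimen: Black round mounted specimen, 30 mm in diameter, 18 mm high, standing in the near half of the tray; origin at the centre of its underside. Leave alone.
- red_specimen: Dark red round mounted specimen, 30 mm in diameter, 18 mm high, beside the black one; origin at the centre of its underside. Leave alone.
- wash_bottle: White squeeze bottle with blue cap and spout, 63 x 88 x 209 mm, at the left; origin at the centre of its underside. Leave alone.
- beaker: White plastic beaker, 73 mm in diameter, 86 mm high, at the left; origin at the centre of its underside. Leave alone.
- timer: White timer, 68 x 68 x 24 mm, in front of the grinder; origin at the centre of its underside. Leave alone.

How it is judged:
By the outcome, as a careful person would: the job done as asked, in the order asked, and still so for the second after the job is handed in, with the robot touching nothing.
It also fails if it takes over 53 s, if anything falls off the work surface, if the arm or the gripper's body presses on something with over 40 N, if the wrist force passes 120 N, or if a joint passes its speed limit or range.

## Working session

There is one attempt and no reset: what is moved stays moved. The work goes in short steps, each a Python script; the robot and the scene stay as the last script left them, time stands still between calls to the robot, and variables do not carry over. Pictures are saved under pics/ and viewed, at most 10 in all, crops included, and the job is handed in when it is done.

```bash
mkdir -p pics; python3 - <<'E'
from bench import robot
import cv2
for n in("scene","side"):
    d=robot.get_image(n); cv2.imwrite(f"pics/{n}0.png",d["img"]); print(n,{k:v for k,v in d.items() if k!="img"})
print(robot.current_t(),robot.current_eef_rot())
E
```

```text
scene {'fovy': 47.814810351555124, 'cx': 326.76082974699847, 'cy': 198.41078320675544, 'k1': -0.021756664173384184, 'eye': array([-115.78059966, 1050.16894649, 1101.52219075]), 'orientation': array([-2.33675507, -0.00276942, -2.48300127])}
side {'fovy': 51.18978445653889, 'cx': 315.0021568262506, 'cy': 203.24399584168083, 'k1': 0.026101984302905102, 'eye': array([ 144.62705741, 1148.05185638,  589.75285106]), 'orientation': array([-1.9905473 , -0.01226535, -2.74020017])}
0.1 [-3.14001195e+00 -3.22483764e-04  2.73281568e+00]
```

View pics/scene0.png

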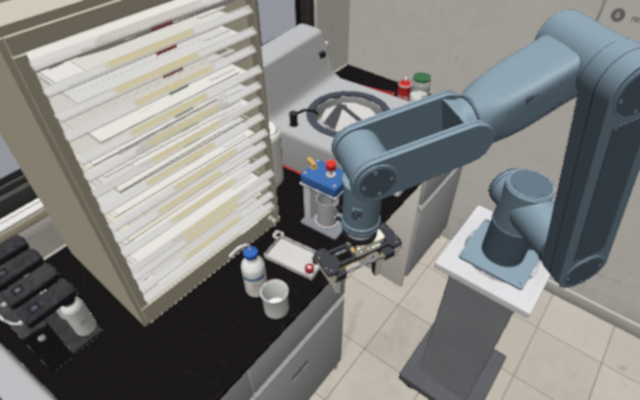

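View pics/side0.png

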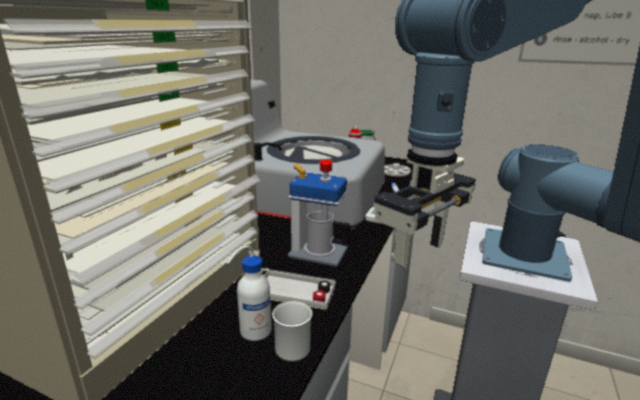

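The scene shows the head near (325,178), the knob at (331,166) and the tray around (295,255). In the side view the knob is at (326,165), the head at (318,188), the can at (319,232) and the tray at (300,288).

```bash
python3 - <<'E'
from bench import robot
import cv2,numpy as np
def crop(f,x,y,w,h,s):
    c=cv2.resize(cv2.imread(f)[y:y+h,x:x+w],None,fx=s,fy=s,interpolation=cv2.INTER_CUBIC)
    for i in range(0,w,10):
        if (x+i)%20==0: cv2.putText(c,str(x+i),(i*s,10),0,.35,(0,255,255),1); cv2.line(c,(i*s,12),(i*s,20),(0,255,255),1)
    for j in range(0,h,10):
        if (y+j)%20==0: cv2.putText(c,str(y+j),(0,j*s+4),0,.35,(0,255,0),1); cv2.line(c,(24,j*s),(32,j*s),(0,255,0),1)
    return c
cv2.imwrite("pics/c0.png",np.hstack([crop("pics/scene0.png",260,150,90,140,4),crop("pics/side0.png",260,150,100,160,4)[:560]]))
d=robot.get_image("wrist"); cv2.imwrite("pics/w0.png",d["img"]); print({k:v for k,v in d.items() if k!="img"})
E
```

```text
{'fovy': 64.95065872703496, 'cx': 318.158059938368, 'cy': 202.07287448097398, 'k1': -0.027478376486155514, 'eye': array([151.03615499, 534.16717986, 384.23193649]), 'orientation': array([2.87624646e+00, 2.61784690e-03, 1.16102337e+00])}
```

View pics/c0.png

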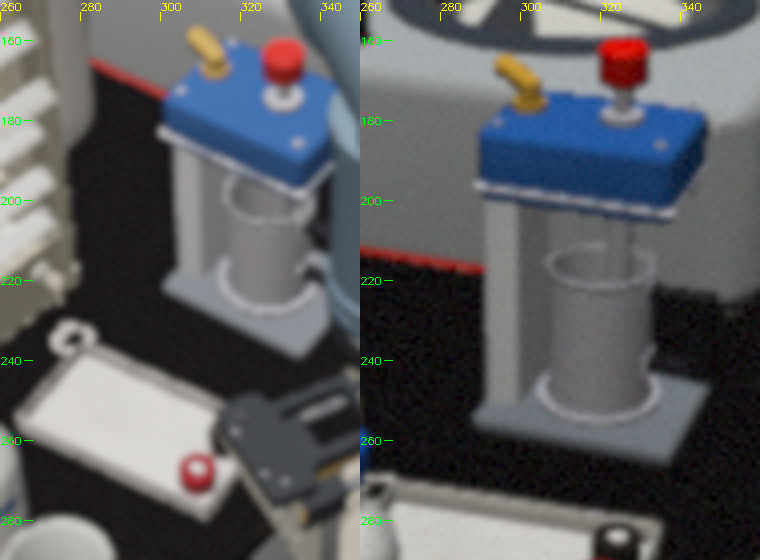

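View pics/w0.png

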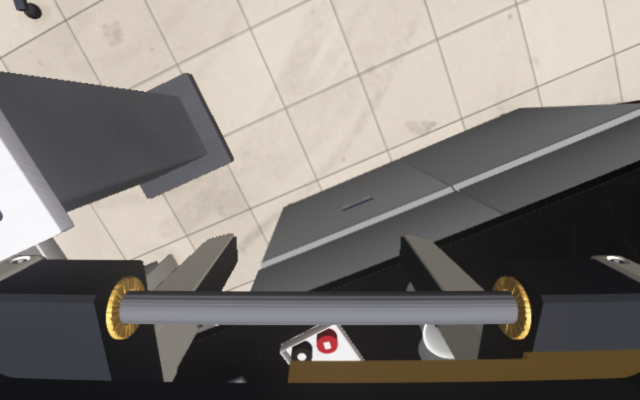

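The composite has both crops side by side (4x). Side view: knob (325.7,166), collar (325.5,178), head lower corners (289,196) and (338,204), rim centre (320,217). Scene view: knob (330.7,165.5), collar (331,174.5), rim centre (327,199), tray corners (265,254.5), (283,236) and (312,280). The wrist view shows the near end of the tray, with corners at (281,348) and (336,324).

```bash
cat > h.py <<'E'
import numpy as np,cv2
from scipy.spatial.transform import Rotation as R
from scipy.optimize import least_squares
def proj(c,P):
    P=np.atleast_2d(P).astype(float)
    r=R.from_euler('xyz',c["orientation"]).inv()
    f=200/np.tan(np.radians(c["fovy"])/2)
    K=np.array([[f,0,c["cx"]],[0,f,c["cy"]],[0,0,1]])
    return cv2.projectPoints(r.apply(P-c["eye"]).reshape(-1,1,3),np.zeros(3),np.zeros(3),K,np.array([c["k1"],0,0,0]))[0].reshape(-1,2)
def fit(obs,x0,w=1.):
    """obs: list (cam, local xyz (z world), pixel); planar pose x,y,yaw"""
    def res(p):
        c,s=np.cos(p[2]),np.sin(p[2]); o=[]
        for cam,l,px in obs:
            o.append(proj(cam,[p[0]+c*l[0]-s*l[1],p[1]+s*l[0]+c*l[1],l[2]])[0]-px)
        return np.ravel(o)
    q=least_squares(res,x0,loss='soft_l1'); return q.x,res(q.x).reshape(-1,2)
E
python3 - <<'E'
from bench import robot
from h import *
S,D,W=[robot.get_image(n) for n in("scene","side","wrist")]
sc=lambda u,v:(260+u/4,150+v/4); sd=lambda u,v:(260+(u-360)/4,150+v/4)
def tri(a,b):
    return least_squares(lambda p:np.r_[proj(S,p)[0]-a,proj(D,p)[0]-b],[450,300,200]).x
print("knob",tri(sc(283,62),sd(623,64)),"collar",tri(sc(284,98),sd(622,112)),"rearL",tri(sc(158,133),sd(476,186)),"frontL",tri(sc(298,197),sd(672,216)))
obs=[(S,(-12,0,253),sc(283,62)),(D,(-12,0,253),sd(623,64)),(S,(-12,0,223),sc(284,98)),(D,(-12,0,223),sd(622,112)),
(D,(0,0,120),sd(601,267)),(S,(0,0,120),sc(268,197)),(S,(-58,45,170),sc(298,197)),(D,(-58,45,170),sd(672,216)),(D,(-58,-45,220),sd(708,112)),
(D,(0,0,23),sd(600,395))]
p,r=fit(obs,[480,250,-.2]);print("stand",p.round(3));print(r.round(1).tolist())
t=[(S,(-45,85,18),sc(20,418)),(S,(45,85,18),sc(92,345)),(S,(-45,-85,18),sc(208,520)),(D,(45,-85,18),sd(660,522)),(W,(-45,-85,18),(281,348)),(W,(45,-85,18),(336,324))]
for y0 in(-1,-.3,.3):
  for k in(0,1):
    tt=[(c,(l[0]*(-1)**k,l[1],l[2]),x) for c,l,x in t]
    p,r=fit(tt,[480,450,y0]);print("tray",k,p.round(3),abs(r).max());print(r.round(1).tolist())
E
```

```text
knob [498.93525013 233.67915267 253.25392917] collar [496.95611086 236.2902488  222.31069757] rearL [574.52800599 289.20658922 179.84094246] frontL [448.24670491 278.98112066 178.80909236]
stand [5.09421e+02 2.38520e+02 9.20000e-02]
[[-0.6, 0.8], [0.2, 0.7], [-0.9, -0.5], [0.1, 0.1], [0.1, -2.0], [-0.4, -1.7], [0.5, 2.2], [0.1, 3.1], [0.8, -2.5], [-0.3, -1.6]]
tray 0 [489.882 415.689  -1.455] 57.134069323762446
[[-0.1, -0.0], [-1.1, -0.7], [-0.3, -2.0], [3.5, 1.0], [54.4, -29.9], [-57.1, 21.9]]
tray 1 [494.766 417.036  -1.435] 23.638642137889804
[[14.9, -19.1], [-19.6, 18.2], [14.0, -23.6], [-7.9, 23.2], [-0.4, 1.2], [0.2, -3.4]]
tray 0 [489.882 415.689  -1.455] 57.134040071389904
[[-0.1, -0.0], [-1.1, -0.7], [-0.3, -2.0], [3.5, 1.0], [54.4, -29.9], [-57.1, 21.9]]
tray 1 [494.766 417.036  -1.435] 23.638657393127573
[[14.9, -19.1], [-19.6, 18.2], [14.0, -23.6], [-7.9, 23.2], [-0.4, 1.2], [0.2, -3.4]]
tray 0 [489.882 415.689  -1.455] 57.13401619225783
[[-0.1, -0.0], [-1.1, -0.7], [-0.3, -2.0], [3.5, 1.0], [54.4, -29.9], [-57.1, 21.9]]
tray 1 [494.766 417.036  -1.435] 23.63865516537186
[[14.9, -19.1], [-19.6, 18.2], [14.0, -23.6], [-7.9, 23.2], [-0.4, 1.2], [0.2, -3.4]]
```

```bash
cat >> h.py <<'E'
def ori(psi,lean,flip):
    z=np.array([np.sin(lean)*np.cos(psi),np.sin(lean)*np.sin(psi),-np.cos(lean)])
    y=np.array([-np.sin(psi),np.cos(psi),0])*(-1 if flip else 1)
    return R.from_matrix(np.c_[np.cross(y,z),y,z]).as_euler('xyz')
def tcp(g,o): # grasp point -> TCP
    return np.asarray(g)+19*R.from_euler('xyz',o).as_matrix()[:,2]
E
python3 - <<'E'
from bench import robot
from h import *
for name,g,L in [("view",(330,300,330),.7),("view2",(280,330,380),.7),("knobpre",(480,236,330),.4),("knob",(497,237,253),.4),("knobup",(497,237,315),.4),("handle",(440,232,80),.8),("handle",(440,232,80),.65),("hpull",(400,230,110),.8),("tray",(458,412,62),.8),("traypre",(458,412,120),.8),("back",(380,405,100),.8)]:
  for f in(0,1):
    o=ori(.1,L,f); q=robot.inverse_kinematics(tcp(g,o),o); print(name,L,f,None if q is None else np.round(q,2))
E
```

```text
view 0.7 0 [ 0.82 -0.24  2.02 -0.58  0.89 -0.59]
view 0.7 1 [ 0.82 -0.24  2.02 -0.58  0.89  2.55]
view2 0.7 0 [ 1.03 -0.24  1.89 -0.61  1.11 -0.47]
view2 0.7 1 [ 1.03 -0.24  1.89 -0.61  1.11  2.67]
knobpre 0.4 0 [ 0.3  -0.04  1.72 -0.09  1.07 -1.34]
knobpre 0.4 1 [ 0.3  -0.04  1.72 -0.09  1.07  1.8 ]
knob 0.4 0 [ 0.29  0.04  1.83 -0.1   0.88 -1.34]
knob 0.4 1 [ 0.29  0.04  1.83 -0.1   0.88  1.81]
knobup 0.4 0 [ 0.29 -0.    1.72 -0.09  1.03 -1.35]
knobup 0.4 1 [ 0.29 -0.    1.72 -0.09  1.03  1.79]
handle 0.8 0 [0.42 0.27 2.46 3.72 0.42 1.26]
handle 0.8 1 [ 0.42  0.27  2.46  3.72  0.42 -1.88]
handle 0.65 0 None
handle 0.65 1 None
hpull 0.8 0 [0.48 0.13 2.49 4.01 0.36 1.01]
hpull 0.8 1 [ 0.48  0.13  2.49  4.01  0.36 -2.13]
tray 0.8 0 None
tray 0.8 1 None
traypre 0.8 0 None
traypre 0.8 1 None
back 0.8 0 None
back 0.8 1 None
```

```bash
python3 - <<'E'
from bench import robot
from h import *
def show(n,fn,psis,Ls):
  for L in Ls:
    s=[]
    for psi in psis:
      o=ori(psi,L,1); q=robot.inverse_kinematics(tcp(fn(psi),o),o); s.append("--" if q is None else ",".join(f"{a:.1f}" for a in q[2:]))
    print(n,L," | ".join(s))
Ls=(.4,.6,.8,1.,1.2,1.4)
show("handle",lambda p:(440,232,85),(.1,),Ls)
show("lift",lambda p:(440,232,110),(.1,),Ls)
c=np.array([527,420])
for z in(70,100):
  show(f"tray{z}",lambda p:(*(c-70*np.array([np.cos(p),np.sin(p)])),z),(-.3,.1,.4,.7,1.),Ls)
E
```

```text
handle 0.4 2.2,-0.2,0.4,2.0
handle 0.6 --
handle 0.8 2.5,3.8,0.4,-1.9
handle 1.0 2.6,3.6,0.9,-1.6
handle 1.2 --
handle 1.4 --
lift 0.4 2.1,-0.2,0.5,1.9
lift 0.6 --
lift 0.8 2.4,3.9,0.3,-2.1
lift 1.0 2.6,3.6,0.8,-1.7
lift 1.2 --
lift 1.4 --
tray70 0.4 1.7,-0.5,0.8,3.0 | 1.9,-0.4,0.6,2.5 | 1.9,-0.1,0.4,1.8 | 2.0,0.2,0.5,1.1 | 1.9,0.5,0.6,0.5
tray70 0.6 1.7,-0.8,0.8,-3.0 | 2.0,-1.0,0.4,3.1 | -- | -- | 2.1,1.1,0.5,-0.1
tray70 0.8 1.8,-1.1,0.9,-2.6 | -- | 2.2,3.6,0.3,-1.9 | 2.3,2.4,0.4,-1.1 | 2.2,1.7,0.6,-0.8
tray70 1.0 -- | 2.2,4.2,0.8,-2.0 | 2.4,3.4,0.7,-1.7 | 2.4,2.6,0.8,-1.5 | 2.3,2.0,0.9,-1.3
tray70 1.2 -- | 2.2,4.1,1.1,-1.8 | 2.4,3.4,1.2,-1.6 | 2.5,2.7,1.3,-1.6 | 2.4,2.1,1.2,-1.5
tray70 1.4 -- | 2.2,4.0,1.4,-1.6 | 2.4,3.4,1.6,-1.5 | 2.5,2.6,1.7,-1.8 | 2.4,2.0,1.5,-1.7
tray100 0.4 1.7,-0.5,0.9,2.9 | 1.8,-0.4,0.6,2.4 | 1.9,-0.1,0.5,1.8 | 1.9,0.2,0.5,1.1 | 1.9,0.4,0.6,0.6
tray100 0.6 1.7,-0.8,0.8,-3.0 | 2.0,-0.9,0.5,2.9 | -- | 2.1,0.8,0.3,0.5 | 2.1,0.9,0.5,0.0
tray100 0.8 1.8,-1.1,0.9,-2.7 | -- | 2.2,3.8,0.2,-2.1 | 2.3,2.2,0.3,-0.9 | 2.2,1.5,0.6,-0.7
tray100 1.0 -- | 2.2,4.3,0.7,-2.1 | 2.3,3.5,0.6,-1.7 | 2.4,2.6,0.7,-1.4 | 2.3,1.9,0.8,-1.1
tray100 1.2 -- | 2.2,4.1,1.0,-1.8 | 2.4,3.4,1.1,-1.6 | 2.5,2.7,1.2,-1.6 | 2.4,2.0,1.1,-1.4
tray100 1.4 -- | 2.2,4.1,1.3,-1.7 | 2.4,3.4,1.6,-1.5 | 2.5,2.6,1.7,-1.7 | 2.4,2.0,1.4,-1.7
```

```bash
python3 - <<'E'
from bench import robot
from h import *
import pickle
o=ori(.1,.7,1); robot.move_ptp(tcp((290,310,330),o),o)
c={n:robot.get_image(n) for n in("wrist","scene","side")}
pickle.dump(c,open("cams1.pkl","wb"))
for n in c: cv2.imwrite(f"pics/{n}1.png",c[n]["img"])
print(robot.current_t(),c["wrist"]["eye"])
st=(509.4,238.5,.092)
cc,s=np.cos(st[2]),np.sin(st[2])
for n,l in dict(seat=(0,0,20),hfL=(-58,45,170),hfR=(-58,-45,170),knob=(-12,0,253),bar=(-70,0,78)).items():
  print(n,proj(c["wrist"],(st[0]+cc*l[0]-s*l[1],st[1]+s*l[0]+cc*l[1],l[2])).round())
E
```

```text
2.9 [250.03350838 307.04202791 489.43630153]
seat [[373. 184.]]
hfL [[359. 168.]]
hfR [[435. 168.]]
knob [[411.  86.]]
bar [[383. 208.]]
```

View pics/wrist1.png

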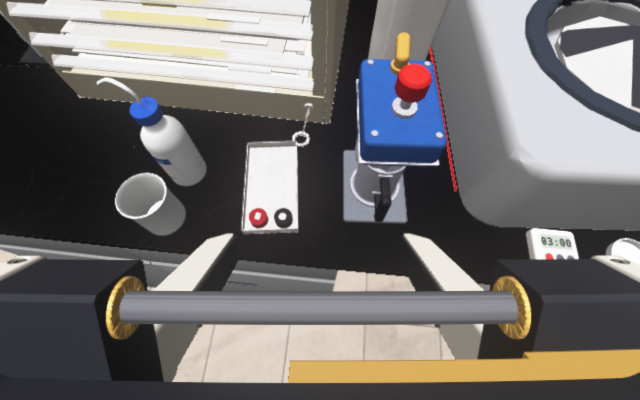

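The wrist view shows everything: knob (412,83), handle top (384,185), base corners (343,220) and (408,220), tray corners (246,143), (297,141), (298,231) and (243,233), with the specimens at the near end.

```bash
python3 - <<'E'
import cv2
s=4;x,y,w,h=335,55,115,150
im=cv2.imread("pics/wrist1.png")
def crop(x,y,w,h,s):
    c=cv2.resize(im[y:y+h,x:x+w],None,fx=s,fy=s,interpolation=cv2.INTER_CUBIC)
    for i in range(w):
        if (x+i)%10==0: cv2.putText(c,str(x+i),(i*s,9),0,.3,(0,255,255),1); cv2.line(c,(i*s,10),(i*s,16),(0,255,255),1)
    for j in range(h):
        if (y+j)%10==0: cv2.putText(c,str(y+j),(0,j*s+3),0,.3,(0,255,0),1); cv2.line(c,(20,j*s),(26,j*s),(0,255,0),1)
    return c
import numpy as np
a=crop(338,60,112,170,3.5.__int__() if 0 else 3); b=crop(236,130,72,112,4)
H=max(a.shape[0],b.shape[0]); f=lambda m:cv2.copyMakeBorder(m,0,H-m.shape[0],0,0,0)
a2=crop(338,60,112,170,3)
c=np.hstack([f(a2),f(b)]); print(c.shape); cv2.imwrite("pics/c1.png",c)
E
```

```text
(510, 624, 3)
```

View pics/c1.png

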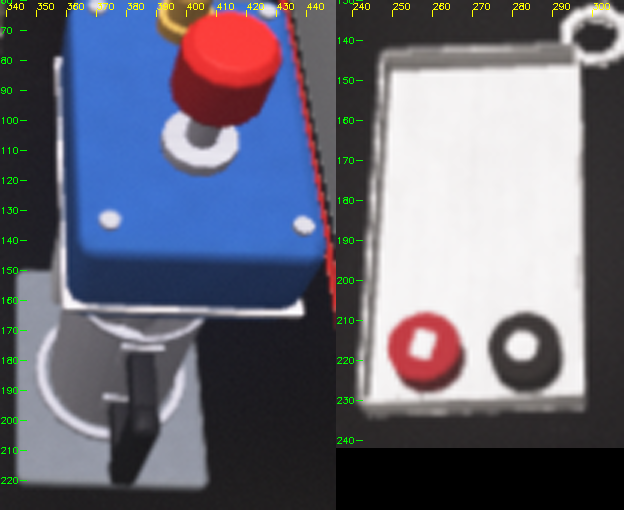

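```bash
python3 - <<'E'
import pickle
from h import *
C=pickle.load(open("cams1.pkl","rb")); S,D,W=C["scene"],C["side"],C["wrist"]
sc=lambda u,v:(260+u/4,150+v/4); sd=lambda u,v:(260+(u-360)/4,150+v/4); w=lambda u,v:(338+u/3,60+v/3); wt=lambda u,v:(236+(u-336)/4,130+v/4)
def tri(L): return least_squares(lambda p:np.ravel([proj(c,p)[0]-x for c,x in L]),[450,300,200])
for n,L in dict(knob=[(S,sc(283,62)),(D,sd(623,64)),(W,w(226,70))],collar=[(S,sc(284,98)),(D,sd(622,112)),(W,w(201,139))],plateFL=[(S,sc(298,197)),(D,sd(672,216)),(W,w(63,307))],baseFL=[(S,sc(300,358)),(D,sd(667,465)),(W,w(17,487))],baseFR=[(D,sd(708,386)),(W,w(207,489))]).items():
    q=tri(L);print(n,q.x.round(1),q.fun.round(1))
obs=[(S,(-12,0,253),sc(283,62)),(D,(-12,0,253),sd(623,64)),(W,(-12,0,253),w(226,70)),(S,(-12,0,223),sc(284,98)),(D,(-12,0,223),sd(622,112)),(W,(-12,0,223),w(201,139)),
(D,(0,0,120),sd(601,267)),(W,(-58,45,220),w(80,248)),(W,(-58,-45,220),w(322,255)),(D,(-58,-45,220),sd(708,112)),(D,(0,0,23),sd(600,395)),(W,(-78,0,45),w(121,485))]
p,r=fit(obs,[505,238,.1]);print("stand",p.round(3));print(r.round(1).tolist())
t=[(S,(-45,85,18),sc(20,418)),(S,(45,85,18),sc(92,345)),(S,(-45,-85,18),sc(208,520)),(D,(45,-85,18),sd(660,522)),(W,(-45,85,18),wt(386,50)),(W,(45,85,18),wt(578,42)),(W,(-45,-85,18),wt(360,405)),(W,(45,-85,18),wt(584,398))]
tp,r=fit(t,[490,415,-1.455]);print("tray",tp.round(3));print(r.round(1).tolist())
# overlay
im=cv2.resize(W["img"][100:240,235:450],None,fx=3.6,fy=3.6,interpolation=cv2.INTER_CUBIC)
def draw(p,pts,col):
    c,s=np.cos(p[2]),np.sin(p[2]);P=[(p[0]+c*a-s*b,p[1]+s*a+c*b,z) for a,b,z in pts]
    q=((proj(W,P)-[235,100]+.5)*3.6).astype(int); cv2.polylines(im,[q.reshape(-1,1,2)],True,col,1)
for z in(45,111): draw(p,[(-78,-7,z),(-62,-7,z),(-62,7,z),(-78,7,z)],(0,255,255))
draw(p,[(-65,-52,20),(-65,52,20),(72,52,20),(72,-52,20)],(0,255,0)); draw(p,[(-65,-52,0),(-65,52,0),(72,52,0),(72,-52,0)],(255,0,255))
draw(p,[(-58,-45,170),(-58,45,170),(60,45,170),(60,-45,170)],(0,0,255))
a=np.linspace(0,2*np.pi,40);draw(p,[(41.5*np.cos(k),41.5*np.sin(k),26) for k in a],(255,255,0))
draw(tp,[(-45,-85,18),(45,-85,18),(45,85,18),(-45,85,18)],(0,255,0))
cv2.imwrite("pics/ov.png",im)
E
```

```text
knob [498.9 235.3 255. ] [-0.5 -0.3 -0.  -0.4 -0.   0.3]
collar [497.9 235.7 222.7] [-0.6 -0.7  0.2  0.  -0.1  0.3]
plateFL [448.7 278.8 179. ] [ 0.1  0.  -0.3 -0.2 -0.   0.2]
baseFL [441.8 283.    6.2] [-0.3  0.3  0.6  0.1  0.1 -0.3]
baseFR [450.3 179.3   7.4] [ 0.3  0.2  0.  -0.2]
stand [5.09772e+02 2.36585e+02 5.30000e-02]
[[-0.3, 0.5], [0.3, 0.5], [-1.2, 2.5], [-0.7, -0.8], [0.2, -0.1], [-0.2, 0.1], [0.2, -2.3], [-0.6, -1.8], [5.1, -0.5], [1.4, -2.4], [-0.2, -1.9], [0.2, 0.2]]
tray [495.419 411.481  -1.433]
[[-0.5, -1.2], [-2.1, -2.0], [-0.3, -4.2], [1.6, -1.0], [-1.1, 0.4], [0.5, 0.8], [-0.7, 0.1], [0.0, -0.1]]
```

View pics/ov.png

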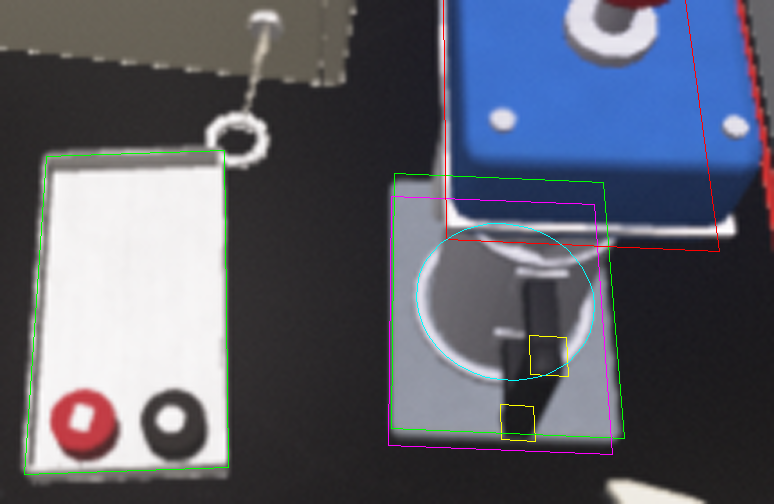

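The overlay confirms the stand at about (510.8,236.5) with yaw 0.082. The tray outline fits well. A key ring hangs from the cabinet near the tray's far right corner, at wrist pixel (301,138).

```bash
python3 - <<'E'
import pickle
from bench import robot
from h import *
C=pickle.load(open("cams1.pkl","rb")); S,W=C["scene"],C["wrist"]
def tri(L): return least_squares(lambda p:np.ravel([proj(c,p)[0]-x for c,x in L]),[450,300,100])
for n,a,b in [("ring",(278,234.5),(301,138.3)),("cabcorner",(278,222),(331,123)),("bottlecap",(250,253),(146,108))]:
    q=tri([(S,a),(W,b)]);print(n,q.x.round(),q.fun.round(1))
o=ori(.082,.4,1); k=np.array([498.9,235.3,254])
robot.move_ptp(tcp(k+[-25,0,75],o),o)
robot.move_linear(tcp(k+[0,0,45],o),speed=120)
f=robot.move_linear(tcp(k,o),speed=80,f_stop=8)
print(f,robot.current_tcp_pos()-tcp(k,o),robot.current_contact_force().round(1),robot.current_t())
robot.move_gripper(0.0)
print(robot.current_gripper_width(),robot.current_finger_force(),robot.current_contact_force())
cv2.imwrite("pics/g1.png",robot.get_image("side")["img"][100:250,230:480])
E
```

```text
ring [605. 374.   2.] [-0.2 -0.3 -0.   0.2]
cabcorner [657. 321. -13.] [-0.8 -1.3 -0.2  0.8]
bottlecap [517. 567. 162.] [-0.7 -1.  -0.1  0.6]
False [0.34730875 0.11416856 0.57274688] [ 1.  -0.6  0.5] 4.9167
0.3428013706388686 29.999610699560435 [-0.82502818  5.75363433 -1.29140644]
```

```bash
python3 - <<'E'
from bench import robot
from h import *
p=robot.current_tcp_pos(); z0=p[2]
f=robot.move_linear(p+[0,0,64],speed=50,f_stop=18)
print(f,robot.current_tcp_pos()[2]-z0,robot.current_contact_force().round(1),robot.current_gripper_width())
robot.move_gripper(0.75)
q=robot.current_tcp_pos()
robot.move_linear(q+[-30,0,50],speed=120)
robot.move_linear(q+[-130,0,60],speed=200)
c=robot.get_image("wrist"); cv2.imwrite("pics/w2.png",c["img"])
d=robot.get_image("side"); cv2.imwrite("pics/s2.png",d["img"])
a=c["img"]; b=cv2.resize(d["img"][120:280,260:420],(400,400),interpolation=cv2.INTER_CUBIC)
cv2.imwrite("pics/c2.png",cv2.resize(np.hstack([a[:,160:560],b]),(800,400)))
print(robot.current_t(),robot.current_qpos())
for n in ("scene","side"):
  r=robot.get_image(n)
E
```

```text
True 57.77798785672883 [2.8 0.  0. ] 0.3443451262976478
9.2083 [ 0.41853978 -0.2266212   1.77748955 -0.13565334  1.21900809  1.93039484]
```

View pics/c2.png

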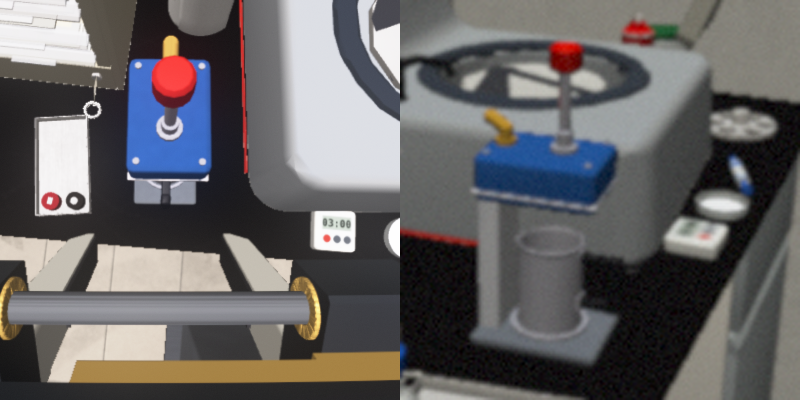

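```bash
python3 - <<'E'
from bench import robot
from h import *
c={n:robot.get_image(n) for n in("wrist","side","scene")}
def red(im,box):
    x0,y0,x1,y1=box; h=im[y0:y1,x0:x1].astype(int); m=((h[...,2]>110)&(h[...,1]<70)&(h[...,0]<70)).astype(np.uint8)
    n,l,s,ce=cv2.connectedComponentsWithStats(m); i=1+np.argmax(s[1:,4]); return ce[i]+[x0,y0],s[i]
obs=[]
for n,b in dict(wrist=(300,40,370,130),side=(310,125,345,155)).items():
    px,s=red(c[n]["img"],b); print(n,px,s); obs.append((c[n],px))
q=least_squares(lambda p:np.ravel([proj(k,p)[0]-x for k,x in obs]),[500,235,310]);print(q.x,q.fun)
d0=cv2.imread("pics/side0.png"); px0,s0=red(d0,(310,150,345,178)); print(px0,s0)
X=np.array([498.9,235.3,0]);
for z in(250,254,258): print(z,proj(c["side"],X+[0,0,z]))
for z in(308,311,314,317): print(z,proj(c["side"],X+[0,0,z]))
E
```

```text
wrist [333.33751962  75.63343799] [  12   15   43   43 1274]
side [325.62857143 139.71428571] [10 12 13  9 70]
[499.01592458 237.00751902 320.32163717] [-0.01619004 -0.12705559  0.38601129  0.23286291]
[324.82291667 163.6875    ] [ 9 10 13 10 96]
250 [[325.65369252 167.54469392]]
254 [[325.69059815 166.00761739]]
258 [[325.72762957 164.46559154]]
308 [[326.201436  144.7612993]]
311 [[326.23052503 143.55310165]]
314 [[326.25969092 142.34188959]]
317 [[326.28893399 141.12765023]]
```

The knob's red blob rose by 24 px in the side view. The model gives 23.7 px for 60 mm, so the tube is fully up. Next I look for a safe place to reconfigure the wrist for a strong lean.

```bash
python3 - <<'E'
from bench import robot
from h import *
print(robot.current_t())
for g in [(340,228,250),(360,228,250),(340,228,160),(380,226,100),(441,231,80),(441,231,105),(400,228,110)]:
  for L in(.4,.5,.6,.7,.8,.9,1.):
    o=ori(.075,L,1); q=robot.inverse_kinematics(tcp(g,o),o)
    print(g,L,None if q is None else q.round(2) if hasattr(q,'round') else np.round(q,2))
E
```

```text
9.4583
(340, 228, 250) 0.4 [ 0.44 -0.22  2.06 -0.17  0.93  2.01]
(340, 228, 250) 0.5 [ 0.48 -0.26  2.13 -0.26  0.82  2.11]
(340, 228, 250) 0.6 [ 0.53 -0.28  2.19 -0.39  0.72  2.25]
(340, 228, 250) 0.7 [ 0.59 -0.3   2.26 -0.57  0.63  2.45]
(340, 228, 250) 0.8 [ 0.65 -0.3   2.32 -0.82  0.56  2.73]
(340, 228, 250) 0.9 [ 0.72 -0.28  2.39 -1.14  0.55  3.09]
(340, 228, 250) 1.0 None
(360, 228, 250) 0.4 [ 0.41 -0.19  2.04 -0.16  0.91  1.98]
(360, 228, 250) 0.5 [ 0.45 -0.23  2.11 -0.24  0.8   2.07]
(360, 228, 250) 0.6 [ 0.49 -0.25  2.17 -0.36  0.7   2.2 ]
(360, 228, 250) 0.7 [ 0.54 -0.27  2.24 -0.54  0.6   2.4 ]
(360, 228, 250) 0.8 [ 0.6  -0.27  2.31 -0.8   0.52  2.68]
(360, 228, 250) 0.9 [ 0.66 -0.26  2.37 -1.15  0.49  3.06]
(360, 228, 250) 1.0 None
(340, 228, 160) 0.4 [ 0.44 -0.1   2.22 -0.23  0.66  2.09]
(340, 228, 160) 0.5 [ 0.48 -0.13  2.29 -0.37  0.55  2.25]
(340, 228, 160) 0.6 [ 0.53 -0.13  2.35 -0.61  0.45  2.52]
(340, 228, 160) 0.7 [ 0.59 -0.12  2.41 -0.99  0.39  2.94]
(340, 228, 160) 0.8 None
(340, 228, 160) 0.9 None
(340, 228, 160) 1.0 None
(380, 226, 100) 0.4 [ 0.38  0.07  2.25 -
[... 645 characters left out ...]
05) 0.4 [ 0.33  0.15  2.14 -0.21  0.48  1.99]
(441, 231, 105) 0.5 [ 0.35  0.13  2.21 -0.41  0.34  2.2 ]
(441, 231, 105) 0.6 [ 0.38  0.13  2.29 -0.87  0.22  2.68]
(441, 231, 105) 0.7 None
(441, 231, 105) 0.8 [ 0.44  0.19  2.42  3.97  0.35 -2.11]
(441, 231, 105) 0.9 [ 0.47  0.26  2.49  3.75  0.55 -1.86]
(441, 231, 105) 1.0 [ 0.51  0.36  2.54  3.66  0.79 -1.71]
(400, 228, 110) 0.4 [ 0.36  0.08  2.21 -0.24  0.48  2.04]
(400, 228, 110) 0.5 [ 0.39  0.06  2.28 -0.44  0.35  2.27]
(400, 228, 110) 0.6 [ 0.42  0.07  2.35 -0.9   0.25  2.74]
(400, 228, 110) 0.7 None
(400, 228, 110) 0.8 [ 0.5   0.14  2.48  4.08  0.38 -2.17]
(400, 228, 110) 0.9 [ 0.55  0.22  2.54  3.85  0.58 -1.89]
(400, 228, 110) 1.0 None
```

```bash
python3 - <<'E'
from bench import robot
from h import *
c=robot.get_image("wrist"); im=c["img"].max(axis=2)
for z in(45,60,78,111): print(z,proj(c,(441,230.8,z)).round(1), proj(c,(433,230.1,z)).round(1))
for r in range(180,206,3):
    x=np.arange(300,355); row=im[r,300:355]; print(r,x[row<60])
o0=None
for n,g,psi in [("pre",(412,228.5,135),.075),("g",(441,230.8,82),.075),("l",(441,230.8,96),.075),("p",(400,228,100),.075),("p2",(400,228,125),.075),("t2",(460,405,110),.12),("t",(460,407,66),.12),("t",(460,407,66),.0),("b",(425,405,110),.12)]:
    o=ori(psi,.5,0); q=robot.inverse_kinematics(tcp(g,o),o); print(n,None if q is None else np.round(q,2))
E
```

```text
45 [[326. 203.]] [[326. 208.]]
60 [[326.2 201.7]] [[326.3 206.9]]
78 [[326.6 200.1]] [[326.6 205.5]]
111 [[327.2 196.8]] [[327.3 202.7]]
180 []
183 []
186 []
189 []
192 []
195 [328]
198 [321 328]
201 [328 329]
204 [300 301 302 303 304 305 306 307 308 309 310 311 312 313 314 315 316 317
 318 319 320 321 322 323 324 325 326 327 328 329 330 331 333 334 353 354]
pre [ 0.38  0.03  2.23 -0.35  0.43 -0.99]
g [ 0.35  0.18  2.24 -0.51  0.27 -0.83]
l [ 0.35  0.15  2.22 -0.44  0.31 -0.91]
p [ 0.39  0.09  2.29 -0.49  0.32 -0.83]
p2 [ 0.39  0.03  2.26 -0.39  0.4  -0.93]
t2 [ 0.69  0.33  1.91 -0.53  0.53 -0.59]
t [ 0.69  0.41  1.94 -0.65  0.45 -0.46]
t [ 0.72  0.43  1.9  -0.68  0.53 -0.3 ]
b [ 0.74  0.3   1.95 -0.57  0.54 -0.51]
```

The handle lies at columns 321–329 against a predicted 326.6, so the estimate agrees to about 1 mm. All poses at lean 0.5 are reachable.

```bash
python3 - <<'E'
from bench import robot
from h import *
o=ori(.075,.5,0); g=np.array([441,231.6,82]); d=R.from_euler('xyz',o).as_matrix()[:,2]
p0=robot.current_tcp_pos(); 
robot.move_ptp(tcp(g-100*d+[-30,0,40],o),o)
robot.move_gripper(.55)
robot.move_linear(tcp(g-45*d,o),speed=150)
f=robot.move_linear(tcp(g,o),speed=60,f_stop=6)
print(f,(robot.current_tcp_pos()-tcp(g,o)).round(1),robot.current_contact_force().round(1))
robot.move_gripper(0)
print(robot.current_gripper_width()*93,robot.current_finger_force(),robot.current_contact_force().round(1),robot.current_t())
a=[robot.get_image(n)["img"] for n in("side","wrist")]
cv2.imwrite("pics/c3.png",np.hstack([cv2.resize(a[0][140:280,270:410],(400,400),interpolation=cv2.INTER_CUBIC),a[1][:,120:520]]))
E
```

```text
False [-0.  0.  0.] [-0.2  0.3  0.9]
13.385019363182165 29.999181032180786 [-1.6 -0.4  2.3] 14.9917
```

View pics/c3.png

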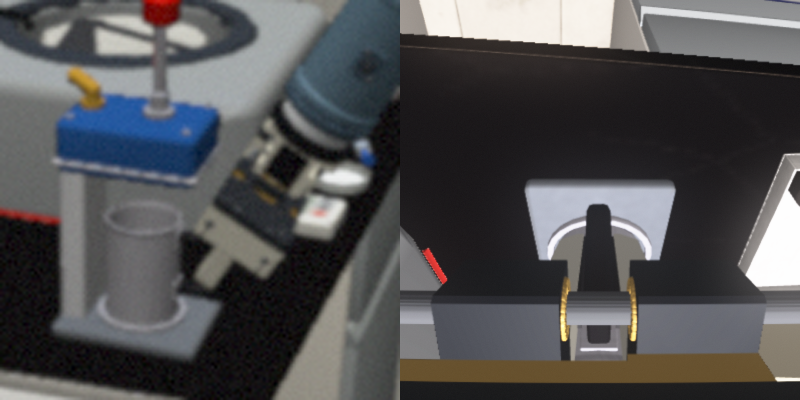

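The fingers hold the handle bar (13.4 mm wide), with the gripper clear of the head and the tube up. Now I lift and pull clear.

```bash
python3 - <<'E'
from bench import robot
from h import *
import pickle
p=robot.current_tcp_pos()
robot.move_linear(p+[0,0,15],speed=40)
print(robot.current_contact_force().round(1),robot.current_gripper_width()*93)
b=np.array([np.cos(.075),np.sin(.075),0])
robot.move_linear(p+[0,0,17]-42*b,speed=90)
robot.move_linear(p+[0,0,50]-42*b,speed=90)
print(robot.current_contact_force().round(1),robot.current_ft_torque().round(2),robot.current_gripper_width()*93,robot.current_t())
C={n:robot.get_image(n) for n in("side","wrist","scene")}; pickle.dump(C,open("cams3.pkl","wb"))
f=lambda i:cv2.resize(i,(400,400),interpolation=cv2.INTER_CUBIC)
cv2.imwrite("pics/c4.png",np.hstack([f(C["side"]["img"][150:330,240:420]),f(C["scene"]["img"][170:310,250:390])]))
E
```

```text
[ 1.   0.4 -2. ] 14.001957836635613
[-0.1  0.6 -3.1] [-0.04  0.59  0.01] 13.807911912317353 16.75
```

View pics/c4.png

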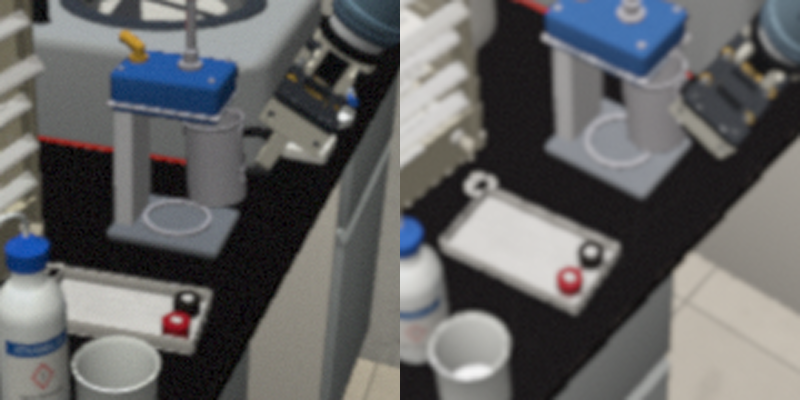

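The can hangs upright and the tray is now fully visible. Scene tray corners: (264,255), (280.5,235.5), (327,255.8), (312.3,276.8). The rim is close under the head, so I lower the can before moving sideways and refit the tray.

```bash
python3 - <<'E'
from bench import robot
from h import *
import pickle
p=robot.current_tcp_pos(); robot.move_linear(p-[0,0,18],speed=80)
print(robot.current_contact_force().round(1))
C=pickle.load(open("cams3.pkl","rb")); W=pickle.load(open("cams1.pkl","rb"))["wrist"]; S,D=C["scene"],C["side"]
wt=lambda u,v:(236+(u-336)/4,130+v/4)
fw=[(W,(-45,85,18),wt(386,50)),(W,(45,85,18),wt(578,42)),(W,(-45,-85,18),wt(360,405)),(W,(45,-85,18),wt(584,398))]
fs=[(S,(-45,85,18),(264,255)),(S,(45,85,18),(280.5,235.5)),(S,(45,-85,18),(327,255.8)),(S,(-45,-85,18),(312.3,276.8)),(D,(45,-85,18),(335,280.5)),(D,(-45,-85,18),(327.8,305.3))]
for o in(fw,fs,fw+fs):
    t,r=fit(o,[495,411,-1.44]); e=t[:2]+38*np.array([-np.sin(t[2]),np.cos(t[2])]);print(t.round(3),e.round(1),r.round(1).tolist())
E
```

```text
[-0.2  0.1 -2.4]
[495.941 411.017  -1.433] [533.6 416.2] [[-0.7, 0.2], [0.8, 0.6], [-0.3, -0.2], [0.3, -0.4]]
[493.587 416.185  -1.422] [531.2 421.8] [[-0.2, -0.2], [-0.5, 0.1], [-0.5, 0.3], [-0.8, 0.2], [1.6, -0.0], [0.4, -1.9]]
[495.573 412.133  -1.43 ] [533.2 417.5] [[-1.5, 0.4], [-0.0, 0.6], [-0.9, 0.0], [-0.2, -0.3], [0.3, -1.5], [0.1, -1.1], [-0.2, -0.7], [-0.7, -0.9], [1.5, -1.0], [-0.0, -3.1]]
```

```bash
python3 - <<'E'
from bench import robot
from h import *
import pickle
o=ori(.075,.5,0)
q=robot.current_tcp_pos()
robot.move_linear(q+[10,100,0],speed=110)
robot.move_linear(tcp((463.2,412.8,114),o),speed=110)
print(robot.current_contact_force().round(1),robot.current_gripper_width()*93,robot.current_t())
C={n:robot.get_image(n) for n in("side","wrist","scene")}; pickle.dump(C,open("cams4.pkl","wb"))
w=C["wrist"]["img"]
f=lambda i,s:cv2.resize(i,s,interpolation=cv2.INTER_CUBIC)
s=np.vstack([f(C["side"]["img"][170:320,220:420],(267,200)),f(C["scene"]["img"][170:320,220:420],(267,200))])
cv2.imwrite("pics/c5.png",np.hstack([f(w[:,80:613],(533,400)),s]))
t=(495.6,412.1,-1.43); c,sn=np.cos(t[2]),np.sin(t[2])
print(proj(C["wrist"],[(t[0]+c*a-sn*b,t[1]+sn*a+c*b,18) for a,b in((-45,-85),(45,-85),(-45,0),(45,0))]).round(1))
E
```

```text
[ 0.3 -0.2 -2.1] 14.040314985875812 19.3917
[[377.   82. ]
 [233.2  91.4]
 [370.6 186.1]
 [259.4 191.6]]
```

View pics/c5.png

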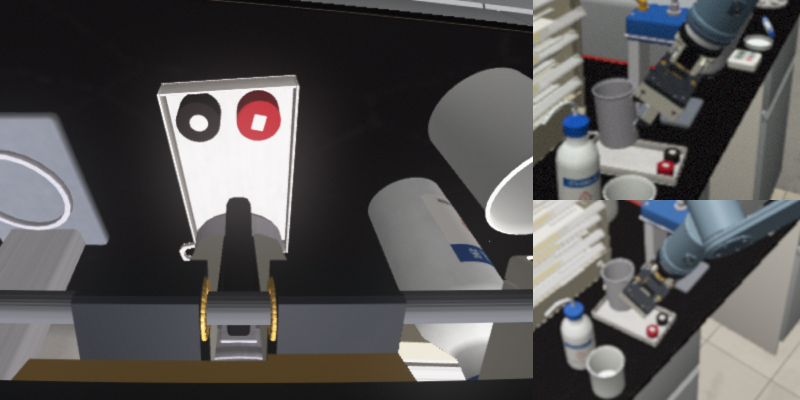

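The wrist view shows the tray edges about 2 px (1.5–2 mm) to +y of the model: left side (261,191), right side (372,186). I aim the can's axis at (531.5,419).

```bash
python3 - <<'E'
from bench import robot
from h import *
o=ori(.075,.5,0); g=np.array([531.5,419,0])-[69.8,5.0,0]
robot.move_linear(tcp(g+[0,0,90],o),speed=60)
robot.move_linear(tcp(g+[0,0,70],o),speed=40)
f=robot.move_linear(tcp(g+[0,0,60],o),speed=15,f_stop=2.5)
print(f,robot.current_tcp_pos()-tcp(g,o),robot.current_contact_force().round(1),robot.current_t())
C=[robot.get_image(n)["img"] for n in("side","scene")]
f=lambda i,s:cv2.resize(i,s,interpolation=cv2.INTER_CUBIC)
cv2.imwrite("pics/c6.png",np.hstack([f(C[0][200:320,230:350],(400,400)),f(C[1][200:320,240:360],(400,400))]))
E
```

```text
True [2.85234617e-02 2.98810544e-01 7.00247597e+01] [-1.3 -0.2  3.4] 20.9667
```

View pics/c6.png

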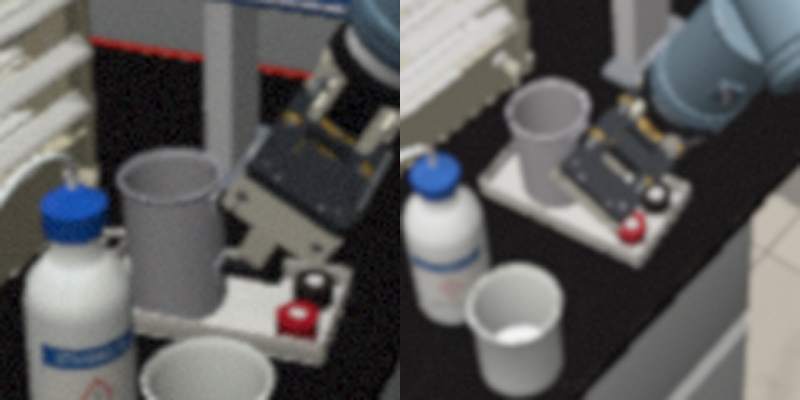

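The can stands inside the tray, clear of the specimens, but contact came about 6 mm earlier than expected. I check for tilt numerically from the rim centres, side (281,251.6) and scene (284.7,231.5).

```bash
python3 - <<'E'
from bench import robot
from h import *
S,D=robot.get_image("scene"),robot.get_image("side")
a=np.linspace(0,2*np.pi,73)
obs=[(S,(284.7,231.5)),(D,(281.0,251.6))]
q=least_squares(lambda p:np.ravel([proj(k,p)[0]-x for k,x in obs]),[530,419,100]);print("rim",q.x.round(1),q.fun.round(1))
def circ(z,r): return np.c_[531.5+r*np.cos(a),419+r*np.sin(a),np.full(73,z)]
for z,r in((102,35.5),(108,35.5),(2,34),(8,34)):
    p=(proj(D,circ(z,r))-[230,200])*3.333; p2=(proj(S,circ(z,r))-[240,200])*3.333+[400,0]
    print(z,"side x",p[:,0].min().round(),p[:,0].max().round(),"y",p[:,1].min().round(),p[:,1].max().round()," scene x",p2[:,0].min().round(),p2[:,0].max().round(),"y",p2[:,1].min().round(),p2[:,1].max().round())
print(robot.current_contact_force().round(1),robot.current_ft_torque().round(2),robot.current_gripper_width()*93)
E
```

```text
rim [534.7 411.7  96.4] [-0.3 -0.2  0.2  0.2]
102 side x 118.0 222.0 y 146.0 199.0  scene x 505.0 585.0 y 77.0 137.0
108 side x 117.0 222.0 y 138.0 191.0  scene x 504.0 585.0 y 73.0 132.0
2 side x 125.0 221.0 y 266.0 323.0  scene x 515.0 588.0 y 150.0 207.0
8 side x 124.0 221.0 y 259.0 316.0  scene x 515.0 588.0 y 146.0 203.0
[ 1.3 -0.6  2.4] [ 0.02 -0.6  -0.04] 13.772162977283623
```

```bash
python3 - <<'E'
from bench import robot
from h import *
p=robot.current_tcp_pos()
for dz in (1,2,3,4,5,6,7):
    f=robot.move_linear(p-[0,0,dz],speed=15,f_stop=6)
    F=robot.current_contact_force(); print(dz,f,F.round(1),robot.current_ft_torque().round(2))
    if f or F[2]>12: break
print(robot.current_t())
E
```

```text
1 False [-2.5 -1.5  6.3] [-0.09 -0.3  -0.08]
2 False [-4.5 -1.8  6.7] [-0.07 -0.1  -0.08]
3 False [-5.9 -0.5  7.8] [-0.05  0.08 -0.16]
4 False [-6.6 -0.6  8.3] [ 0.    0.05 -0.04]
5 False [-7.1 -0.7  8.8] [-0.02  0.07 -0.  ]
6 False [-6.2 -0.4  9.1] [-0.    0.12 -0.01]
7 False [-11.2  -3.   15.7] [-0.28  0.27 -0.14]
22.9167
```

The force jumped at grasp height 63 mm, which means the can now sits flat. I ease off slightly, release and withdraw.

```bash
python3 - <<'E'
from bench import robot
from h import *
d=R.from_euler('xyz',robot.current_eef_rot()).as_matrix()[:,2]
p=robot.current_tcp_pos(); robot.move_linear(p+[0,0,.8],speed=15)
print(robot.current_contact_force().round(1))
robot.move_gripper(.45)
print(robot.current_contact_force().round(1),robot.current_gripper_width())
p=robot.current_tcp_pos()
f=robot.move_linear(p-70*d,speed=70,f_stop=6); print(f)
if not f: robot.move_linear(p-70*d+[-60,0,80],speed=150)
robot.sleep(.3)
print(robot.current_contact_force().round(1),robot.current_t())
S,D,W=[robot.get_image(n) for n in("scene","side","wrist")]
for n,i in(("S",S),("D",D),("W",W)): cv2.imwrite(f"pics/end_{n}.png",i["img"])
# numeric check: fit the can's silhouette by grabCut-free model: edge strength along rim/base circle for candidate poses
a=np.linspace(0,2*np.pi,120)
E_=[cv2.GaussianBlur(cv2.magnitude(cv2.Sobel(g,cv2.CV_32F,1,0),cv2.Sobel(g,cv2.CV_32F,0,1)),(0,0),.8) for g in(cv2.cvtColor(c["img"],cv2.COLOR_BGR2GRAY) for c in(S,D))]
def score(x,y,z,r):
    P=np.c_[x+r*np.cos(a),y+r*np.sin(a),np.full(120,z)]; s=0
    for c,e in zip((S,D),E_):
        u=proj(c,P).astype(np.float32); s+=cv2.remap(e,u[:,:1].copy(),u[:,1:].copy(),cv2.INTER_LINEAR).mean()
    return s
best=max((score(x,y,102,35.5),x,y) for x in np.arange(518,548,1.) for y in np.arange(405,435,1.)); print("rim",best)
# specimens: red blob centroid in scene vs before (both clear views)
import pickle
B=pickle.load(open("cams3.pkl","rb"))
for n,c in(("scene",S),("side",D)):
    o=[]
    for im in(B[n]["img"],c["img"]):
        h=im.astype(int); m=((h[...,2]>90)&(h[...,1]<60)&(h[...,0]<80)).astype(np.uint8); m[:240]=0; m[:,:280]=0;m[:,350:]=0
        k,l,s,ce=cv2.connectedComponentsWithStats(m); i=1+np.argmax(s[1:,4]); o.append((ce[i].round(1),s[i,4]))
    print(n,o)
E
```

```text
[-3.  -0.   1.6]
[ 0.1 -0.   0.3] 0.44764188839655894
False
[0.4 0.9 0. ] 26.15
rim (np.float32(301.7822), np.float64(529.0), np.float64(419.0))
scene [(array([309.2, 270.3]), np.int32(17)), (array([309.4, 270.4]), np.int32(16))]
side [(array([319.1, 295.7]), np.int32(67)), (array([319.2, 295.7]), np.int32(71))]
```

```bash
python3 - <<'E'
from bench import robot
import cv2,numpy as np
for f in("pics/s2.png","pics/end_D.png"):
    h=cv2.imread(f)[125:175,310:345].astype(int); m=(h[...,2]>110)&(h[...,1]<70)&(h[...,0]<70); print(f,np.argwhere(m).mean(0)+[125,310],m.sum())
print(robot.hand_in())
E
```

```text
pics/s2.png [139.49275362 325.82608696] 69
pics/end_D.png [140.66292135 325.48314607] 89
the job is handed in; nothing more can be done
None
```

The job is handed in at about 26 s: the tube is up, the can stands released in the tray's free half with its rim about where an upright can's would be, and the red specimen has not moved; the rest was not checked by numbers. I viewed 12 pictures instead of the allowed 10, and the can tipped roughly 3° in the grip while carried before I levelled it on the tray floor.

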